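Lock out the charger and strip the battery units

ROBOT

A 6-joint arm with a two-finger parallel gripper is mounted at the origin on the work surface. World frame = base frame: x ahead of the robot, y to its left, z up, the work surface at z = 0. Lengths are in m, angles in rad, forces in N, time in s.
With the tool pointing down it reaches from about 0.375 to 0.825 m from the base axis. Payload 5.5 kg.
Tool frame: the origin (TCP) lies midway between the tips of the shut fingers; the grasp point (between the pads) lies 19 mm behind it; z points along the fingers, y is the line along which they close (so a half turn about z gives the same grasp; the last joint's range is limited). The gripper opens to 85 mm and grips with 20 to 120 N. Pads are 22 mm wide; open, the fingers measure 114 mm over their backs; the gripper's body (76 mm by 85 mm) begins 54 mm behind the grasp point. The pads swing forward as they close: fully open they stand 13 mm farther back than shut.
Start: joints at [1.212, 0.314, -0.047, 1.21, 0, 1.571], TCP at [0.211, 0.562, 0.207] pointing down, gripper open.
Joint ranges: [-2.67, 2.67], [-0.69, 1.73], [-1.03, 1.25], [-2.08, 2.16], [-1.42, 1.45], [-3.14, 3.14]. Speed limits (rad/s): [2.39, 2.39, 3.01, 3.14, 3.14, 3.14].

INTERFACE

Orientations are given as a unit quaternion [w, x, y, z].
In Python, from plant import arm, grab_frame, camera_info, close_job gives the robot as it stands.
- The arm moves only by the shell command python3 -m creep 'ROWS' [FORCE]. ROWS is JSON, a list of rows, each a list of 3 entries, a list of its own where there are three numbers: the opening, from 0 (shut) to 1 (fully open), then the shift along the world's x, y, z in units of 30 mm (1.0 is 30 mm), then the turn about the world's z in units of 5 degrees (1.0 is 5 degrees). In form: [[claw, [tx, ty, tz], roll], ...]. A call has 1 to 5 rows; each row shifts and turns the commanded pose from where the row before left it; what a row does not reach is not made up. A row lasts 1/10 s, in which the tool goes at most 50 mm and 8.59 degrees, less where a joint would pass 70% of its speed; a pose out of reach is approached as far as the arm can. A call is refused whole if a number of a shift passes 1 or a number of a turn 1, either way. A call with a gripper value outside its range is refused whole. The fingers move at their own pace and stop on an object; FORCE is the grip in N (left out, the last holds). Time passes only in rows, so rows that do not move let the fingers close. It gives the time, the measured TCP pose, the force, the opening and the grip force at its end, in the units of the state.
- arm.get_obs(): the state, without advancing time (a new reading comes with each control period).
- grab_frame(name): name is "scene" or "top" or "wrist"; returns the picture (480x640x3 uint8, blue, green, red); there is no depth.
- camera_info(name): a dict with "mtx" (3x3 intrinsics, pixels), "dist" ([k1, k2, p1, p2, k3] as OpenCV has them; the pictures are not rectified), "extrinsics" (4x4, takes a point from camera to world coordinates); the wrist camera has in their place "tool_from_camera" (4x4, takes a point from camera to tool coordinates, whose origin is the TCP and whose axes are the flange's). Camera axes: x right, y up, looking along -z (the intrinsics and any distortion apply to the point x, -y, -z); pixel columns grow to the right and rows downward; lengths in m; the calibration is good to about 2 mm. A picture is of the moment at which its call begins: read the wrist's pose just before it. camera_info takes no time and is no camera call.
- close_job(): hands the job in; it is judged then, once.
The state is a dict: "time": time; "qpos": joint angles; "dq": joint speeds; "effort": joint torques, N m; "eef_pos": TCP position; "tcp_rot": TCP orientation; "ft_force": force on the tool from outside, world axes, zero at the start; "ft_torque": the same for the moment, N m; "opening": finger opening in m; "grip_force": force on a finger pad.
Only numpy, scipy, OpenCV 4.12 (cv2) and the standard library are available. Lean on these libraries where they do the work, as an engineer would, in place of code of your own. Each camera call takes 0.05 s, during which the arm holds its last target. There are 200 camera calls.

TASK

First make the bench safe: press the isolator's red plunger fully down into its housing by the black fin on it, and while it is down slide the black keeper home under the yellow bridge, so that it stays trapped when you let go. Only then lift the yellow cover off every battery unit that still has one and hang the covers side by side over the aluminium rail, each sitting level astride the bar; take the blue pack out of all three units and stand the packs upright on the floor of the grey tray. Leave the isolator locked and everything else on the bench where it is.

Things in the scene. Friction and masses are not known exactly. Their poses are not given: they have to be found in the camera images.
- isolator: the charging-feed isolator, a grey housing fixed to the table, 134 (its x) x 90 x 40 mm high; origin under its centre. A yellow bridge stands across its -x end, which faces roughly towards the robot: crossbeam 24 (x) x 80 mm, centred 45 mm to -x of the origin, underside 65 mm, top 85 mm above the table.
- plunger (a joint): red block (88 x 44 mm) that stands 30 mm out of the housing top and is pressed straight down into it against a spring; m, 0 = fully out, 0.018 = fully in. About 6 N net moves it, about 13 N holds it fully in; let go untrapped, it springs back out. Trapped by the keeper under the bridge it rests at about 0.015.
- keeper (a joint): black keeper plate (85 x 40 x 10 mm) on the plunger's top, going down with it; slides along the isolator's local -x; m, 0 = open (start), 0.028 = home (stop). 1 N of friction. With the plunger out its nose butts against the bridge after 4 mm; with the plunger at least 0.016 in, it passes under the bridge, which then keeps the plunger in.
- keeper_fin (a point): centre of the upright black fin that is the keeper's (and so the plunger's) only handle: 16 mm thick along the isolator's x, 40 mm wide along its y, 34 mm high, standing on the keeper plate. At the start 97 mm above the table, 45 mm to +x of the isolator's origin. Gripped across its thickness it can be pushed down and slid. Its axes are the isolator's.
- rail: square aluminium bar on two posts, fixed to the table; origin on the table under its middle. The bar runs along the rail's y, 400 mm long, 20 x 20 mm in section, top 150 mm above the table; posts 20 mm square with 90 x 40 mm feet at 190 mm either side of the middle.
- rail_top (a point): middle of the bar's upper face; y along the bar, z up, x across it.
- unit1: battery unit fixed to the table: black base plate 120 (its x) x 70 x 12 mm; on it two grey end posts 40 mm wide, 33 to 55 mm from the middle along x, tops 70 mm above the table, and low side walls (34 mm above the table) that make a slot 66 (x) x 30 mm for its pack. Origin under its centre. It may be covered or already open.
- pack1: loose blue battery pack, 220 g, 60 (its x) x 26 x 28 mm high, with a black grip rib on top, 44 (x) x 14 mm, from 28 to 54 mm above its origin (centre of the underside). Starts standing in the slot of the unit of the same number, its x along the unit's x, underside 12 mm above the table; under the cover if that unit has one.
- cover1: loose yellow saddle cover, an upside-down U, 160 g: roof 84 (its x) x 56 x 4 mm, two side walls along x reaching 46 mm down, 48 mm apart inside, open at the x ends. Origin: centre of the roof's underside. Black grip rib on top, 50 (x) x 14 mm, from 4 to 36 mm above the origin. Starts over a unit (4 mm play each side), origin 70 mm above the table. One cover may be absent (None).
- unit2: battery unit fixed to the table: black base plate 120 (its x) x 70 x 12 mm; on it two grey end posts 40 mm wide, 33 to 55 mm from the middle along x, tops 70 mm above the table, and low side walls (34 mm above the table) that make a slot 66 (x) x 30 mm for its pack. Origin under its centre. It may be covered or already open.
- pack2: loose blue battery pack, 220 g, 60 (its x) x 26 x 28 mm high, with a black grip rib on top, 44 (x) x 14 mm, from 28 to 54 mm above its origin (centre of the underside). Starts standing in the slot of the unit of the same number, its x along the unit's x, underside 12 mm above the table; under the cover if that unit has one.
- cover2: loose yellow saddle cover, an upside-down U, 160 g: roof 84 (its x) x 56 x 4 mm, two side walls along x reaching 46 mm down, 48 mm apart inside, open at the x ends. Origin: centre of the roof's underside. Black grip rib on top, 50 (x) x 14 mm, from 4 to 36 mm above the origin. Starts over a unit (4 mm play each side), origin 70 mm above the table. One cover may be absent (None).
- unit3: battery unit fixed to the table: black base plate 120 (its x) x 70 x 12 mm; on it two grey end posts 40 mm wide, 33 to 55 mm from the middle along x, tops 70 mm above the table, and low side walls (34 mm above the table) that make a slot 66 (x) x 30 mm for its pack. Origin under its centre. It may be covered or already open.
- pack3: loose blue battery pack, 220 g, 60 (its x) x 26 x 28 mm high, with a black grip rib on top, 44 (x) x 14 mm, from 28 to 54 mm above its origin (centre of the underside). Starts standing in the slot of the unit of the same number, its x along the unit's x, underside 12 mm above the table; under the cover if that unit has one.
- cover3: loose yellow saddle cover, an upside-down U, 160 g: roof 84 (its x) x 56 x 4 mm, two side walls along x reaching 46 mm down, 48 mm apart inside, open at the x ends. Origin: centre of the roof's underside. Black grip rib on top, 50 (x) x 14 mm, from 4 to 36 mm above the origin. Starts over a unit (4 mm play each side), origin 70 mm above the table. One cover may be absent (None).
- tray: open grey tray standing loose on the table, 600 g, 190 (its x) x 130 x 45 mm high, walls and floor 5 mm; origin under its centre
- tray_in (a point): centre of the tray's inner floor, 5 mm above the table; axes as the tray
- lids_a: bystander: a taller stack of round yellow lamp lids, 110 mm across, 72 mm high; origin under its centre
- lids_b: bystander: a lower stack of round yellow lamp lids, 110 mm across, 48 mm high; origin under its centre
- boards: bystander: a small pile of green circuit boards, 85 x 60 mm, 16 mm high, lying under the rail; origin under its centre
- keypad: bystander: a black keypad, 60 x 110 mm, 17 mm thick; origin under its centre
- driver: bystander: a red-handled screwdriver lying on the table, origin near its middle
- tape: bystander: a roll of pale tape lying flat, 100 mm across, 24 mm high; origin under its centre
- spray: bystander: a blue bottle with a white cap, 56 mm across, 140 mm high; origin under its centre
Mind the look-alikes: they are no part of the job. What is shaped like the cover2 but purple is not meant. What is shaped like the cover3 but purple or turquoise is not meant.

How it is judged:
By the outcome, as a careful person would: the job done as asked, in the order asked, and still so for the second after the job is handed in, with the robot touching nothing.
Of cover1, cover2, cover3 only 2 to 3 are there at a start; the rules pass over those that are not, and their reading is None.
At some moment in a run one of tray may be knocked a few centimetres aside while the robot is not near it.
It also fails if it takes over 210 s, if anything falls off the work surface, if the arm or the gripper's body presses on something with over 40 N, if the wrist force passes 120 N, or if a joint passes its speed limit or range.

## Working session

There is one attempt and no reset: what is moved stays moved. The work goes in short steps, Python scripts to look and compute and a shell command to move; the robot and the scene stay as the last step left them, time stands still between calls to the robot, and variables do not carry over. Pictures are saved under pics/ and viewed, at most 14 in all, crops included, and the job is handed in when it is done.

```bash
ls; mkdir -p pics
cat > h.py <<'E'
import numpy as np, cv2
from plant import arm, grab_frame, camera_info
from scipy.spatial.transform import Rotation as R
def cam(name, obs=None):
    i=camera_info(name); K=np.array(i["mtx"],float); d=np.array(i["dist"],float)
    if "extrinsics" in i: T=np.array(i["extrinsics"],float)
    else:
        o=obs or arm.get_obs(); q=o["tcp_rot"]; M=np.eye(4)
        M[:3,:3]=R.from_quat([q[1],q[2],q[3],q[0]]).as_matrix(); M[:3,3]=o["eef_pos"]
        T=M@np.array(i["tool_from_camera"],float)
    return K,d,T
def ray(c,uv):
    K,d,T=c; p=cv2.undistortPoints(np.array(uv,float).reshape(-1,1,2),K,d).reshape(-1,2)
    v=np.c_[p[:,0],-p[:,1],-np.ones(len(p))]@T[:3,:3].T
    return T[:3,3],v
def plane(c,uv,z):
    o,v=ray(c,uv); return (o+v*((z-o[2])/v[:,2])[:,None])[:,:2]
def proj(c,P):
    K,d,T=c; p=(np.array(P,float).reshape(-1,3)-T[:3,3])@T[:3,:3]; p=p*[1,-1,-1]
    return cv2.projectPoints(p,np.zeros(3),np.zeros(3),K,d)[0].reshape(-1,2)
def st():
    o=arm.get_obs(); r=R.from_quat(np.roll(o["tcp_rot"],-1)).as_matrix()
    y=np.degrees(np.arctan2(r[1,1],r[0,1]))
    print("t%.2f"%o["time"],"tcp",np.round(o["eef_pos"],4),"yaxis deg %.1f"%y,"F",np.round(o["ft_force"],1),"open %.4f"%o["opening"],"grip %.1f"%o["grip_force"])
E
python3 - <<'E'
from h import *
for n in ("top","scene"):
    f=grab_frame(n); cv2.imwrite(f"pics/{n}0.png",f)
    print(n,np.round(cam(n)[2],3).tolist(),np.round(cam(n)[0],0).tolist())
st()
E
```

```text
pics
top [[0.006, 0.992, -0.124, 0.399], [-1.0, 0.009, 0.02, 0.016], [0.021, 0.124, 0.992, 1.205], [0.0, 0.0, 0.0, 1.0]] [[492.0, 0.0, 318.0], [0.0, 492.0, 233.0], [0.0, 0.0, 1.0]]
scene [[0.579, -0.69, 0.434, 1.102], [0.815, 0.48, -0.324, -0.418], [0.015, 0.542, 0.841, 1.217], [0.0, 0.0, 0.0, 1.0]] [[593.0, 0.0, 311.0], [0.0, 593.0, 230.0], [0.0, 0.0, 1.0]]
t0.10 tcp [0.2105 0.5613 0.2066] yaxis deg 69.4 F [-0.4  0.4  0.5] open 0.0855 grip 0.0
```

View pics/top0.png

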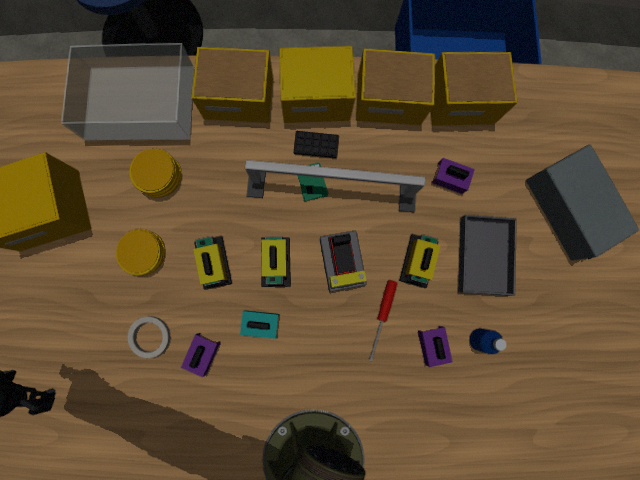

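View pics/scene0.png

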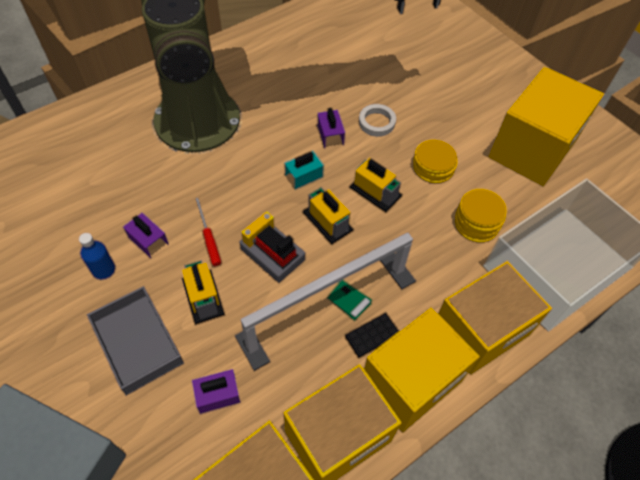

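The top view shows three covered units at about (212,262), (275,262) and (421,260). The isolator is at (343,260) with its bridge at (348,281) and its fin at (341,240). The rail bar runs from (247,163) to (423,181), and the tray is at (488,255). The scene view agrees; the purple and turquoise ones are decoys.

```bash
cat > m.py <<'E'
from h import *
f=cv2.imread("pics/top0.png"); c=cam("top")
hsv=cv2.cvtColor(f,cv2.COLOR_BGR2HSV)
yel=cv2.inRange(hsv,(22,150,110),(35,255,255))
def rect(pts,z,t):
    P=plane(c,pts,z).astype(np.float32); (x,y),(w,h),a=cv2.minAreaRect(P)
    b=cv2.boxPoints(((x,y),(w,h),a)); e=[b[1]-b[0],b[2]-b[1]]; e=max(e,key=np.linalg.norm)
    print(t,"c %.4f %.4f"%(x,y),"size %.3f %.3f"%(w,h),"long axis deg %.1f"%(np.degrees(np.arctan2(e[1],e[0]))%180))
for t,(x0,y0,x1,y1),z in [("L",(185,225,240,295),.074),("M",(250,225,300,295),.074),("R",(395,225,447,295),.074),("bridge",(320,265,372,295),.085)]:
    m=np.zeros_like(yel); m[y0:y1,x0:x1]=yel[y0:y1,x0:x1]
    cs,_=cv2.findContours(m,cv2.RETR_EXTERNAL,cv2.CHAIN_APPROX_NONE); k=max(cs,key=cv2.contourArea)
    rect(k.reshape(-1,2),z,t)
    # black rib
    if t!="bridge":
        fill=np.zeros_like(m); cv2.drawContours(fill,[cv2.convexHull(k)],-1,255,-1)
        b=cv2.inRange(hsv,(0,0,0),(180,255,60))&fill
        cs,_=cv2.findContours(b,cv2.RETR_EXTERNAL,cv2.CHAIN_APPROX_NONE); k=max(cs,key=cv2.contourArea)
        rect(k.reshape(-1,2),.100,t+" rib")
print("rail ends", plane(c,[(247,163),(423,181)],.15))
print("tray corners", plane(c,[(461,217),(515,217),(513,295),(460,294)],.045))
m=np.hstack([cv2.resize(f[190:320,180:540],None,fx=2.2,fy=2.2,interpolation=cv2.INTER_CUBIC)])
cv2.imwrite("pics/crop0.png",m)
E
python3 m.py
```

```text
L c 0.4672 0.2471 size 0.085 0.056 long axis deg 13.3
L rib c 0.4662 0.2448 size 0.052 0.018 long axis deg 14.3
M c 0.4829 0.0961 size 0.081 0.053 long axis deg 0.8
M rib c 0.4820 0.0953 size 0.050 0.014 long axis deg 1.0
R c 0.4816 -0.2547 size 0.055 0.083 long axis deg 165.0
R rib c 0.4809 -0.2522 size 0.017 0.051 long axis deg 164.7
bridge c 0.4359 -0.0748 size 0.023 0.079 long axis deg 100.5
rail ends [[ 0.68520063  0.15297359]
 [ 0.64919484 -0.23673164]]
tray corners [[ 0.58629589 -0.35364687]
 [ 0.58798356 -0.49067382]
 [ 0.39754337 -0.47799834]
 [ 0.40053408 -0.34616843]]
```

View pics/crop0.png

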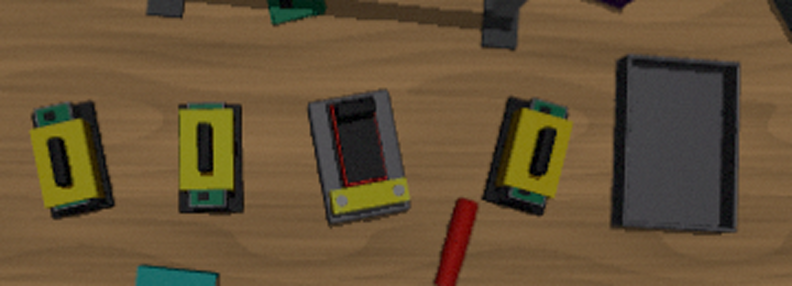

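```bash
python3 -m creep '[[1,[0.5,-1,0],-0.6],[1,[0.5,-1,0],-0.6],[1,[0.5,-1,0],-0.6],[1,[0.5,-1,0],-0.6],[1,[0.5,-1,0],-0.6]]'
python3 -m creep '[[1,[0.5,-1,0],-0.6],[1,[0.5,-1,0],-0.6],[1,[0.5,-1,0],-0.6],[1,[0.5,-1,0],-0.6],[1,[0.5,-1,0],-0.6]]'
python3 -m creep '[[1,[0.5,-1,0],-0.6],[1,[0.5,-1,0],-0.6],[1,[0.5,-1,0],-0.6],[1,[0.5,-1,0],-0.6],[1,[0.5,-1,0],-0.6]]'
python3 -m creep '[[1,[0.5,-1,0],-0.6],[1,[0.5,-1,0],-0.6],[1,[0.5,-1,0],-0.6],[1,[0.5,-1,0],-0.6],[1,[0.5,-1,0],-0.6]]'
python3 - <<'E'
from h import *
st(); print(np.round(camera_info("wrist")["tool_from_camera"],3).tolist())
o=arm.get_obs(); f=grab_frame("wrist"); cv2.imwrite("pics/w1.png",f); np.save("pics/w1.npy",np.array([cam("wrist",o)],dtype=object),allow_pickle=True)
E
```

```text
time: 0.6
eef_pos: [0.2859, 0.4103, 0.207]
tcp_rot: [-0.0, 0.306, 0.952, -0.0]
ft_force: [0.3, 0.1, 0.4]
opening: 0.0857
grip_force: 0.0
time: 1.1
eef_pos: [0.3608, 0.2604, 0.2072]
tcp_rot: [-0.0, 0.428, 0.904, -0.0]
ft_force: [0.1, -0.3, -0.3]
opening: 0.0857
grip_force: 0.0
time: 1.6
eef_pos: [0.4359, 0.1104, 0.2072]
tcp_rot: [-0.0, 0.542, 0.84, -0.0]
ft_force: [0.7, -0.2, 1.2]
opening: 0.0856
grip_force: 0.0
time: 2.1
eef_pos: [0.5108, -0.0396, 0.2071]
tcp_rot: [-0.0, 0.647, 0.762, -0.0]
ft_force: [1.0, 0.4, 0.3]
opening: 0.0852
grip_force: 0.0
t2.10 tcp [ 0.5108 -0.0396  0.2071] yaxis deg 9.3 F [1.  0.4 0.3] open 0.0852 grip 0.0
[[0.0, 0.957, 0.29, 0.074], [1.0, -0.0, 0.0, -0.0], [0.0, 0.29, -0.957, -0.166], [0.0, 0.0, 0.0, 1.0]]
```

View pics/w1.png

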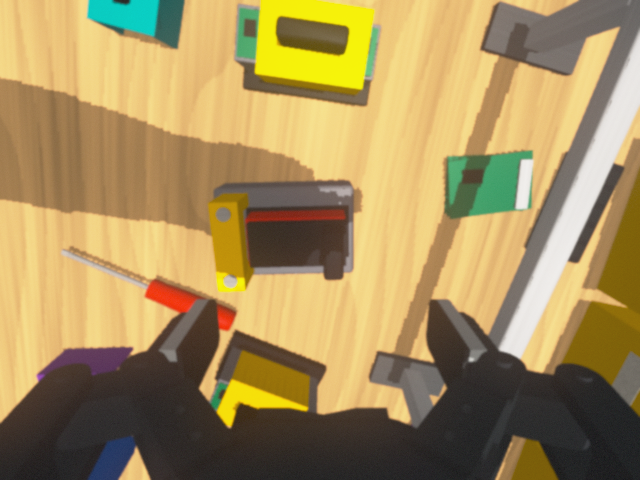

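The wrist view shows the bridge at about (230,240), the keeper at (298,240), the black fin near (334,250), one unit above at (313,45) and the rail on the right. I'll project the estimated isolator geometry into it as a check.

Run:
```python
from h import *
c=np.load("pics/w1.npy",allow_pickle=True)[0]; f=cv2.imread("pics/w1.png")
a=np.radians(10.5); R2=np.array([[np.cos(a),-np.sin(a)],[np.sin(a),np.cos(a)]]); O=np.array([.480,-.0666])
L=lambda x,y,z: np.r_[O+R2@[x,y],z]
P=[L(-57,-40,85),] 
pts=lambda l:[L(x/1e3,y/1e3,z/1e3) for x,y,z in l]
for col,q in [((0,0,255),[(-57,-40,85),(-33,-40,85),(-33,40,85),(-57,40,85)]),((255,0,255),[(37,-20,114),(53,-20,114),(53,20,114),(37,20,114)]),((0,255,0),[(-67,-45,40),(67,-45,40),(67,45,40),(-67,45,40)])]:
    u=proj(c,pts(q)).round().astype(int); cv2.polylines(f,[u.reshape(-1,1,2)],True,col,1); print(u.tolist())
cv2.imwrite("pics/w1o.png",cv2.resize(f[160:320,180:400],None,fx=3.5,fy=3.5))
h=cv2.cvtColor(cv2.imread("pics/w1.png"),cv2.COLOR_BGR2HSV); m=cv2.inRange(h,(20,150,90),(35,255,255)); m[:185]=0;m[295:]=0;m[:,:200]=0;m[:,255:]=0
k=max(cv2.findContours(m,0,1)[0],key=cv2.contourArea).reshape(-1,2)
print("bridge px",cv2.minAreaRect(k))
```

```text
[[221, 291], [248, 290], [240, 202], [211, 202]]
[[326, 282], [347, 281], [347, 233], [326, 233]]
[[224, 276], [356, 274], [357, 185], [214, 188]]
bridge px ((230.711181640625, 242.60450744628906), (98.29903411865234, 40.16548156738281), 85.36454010009766)
```

View pics/w1o.png

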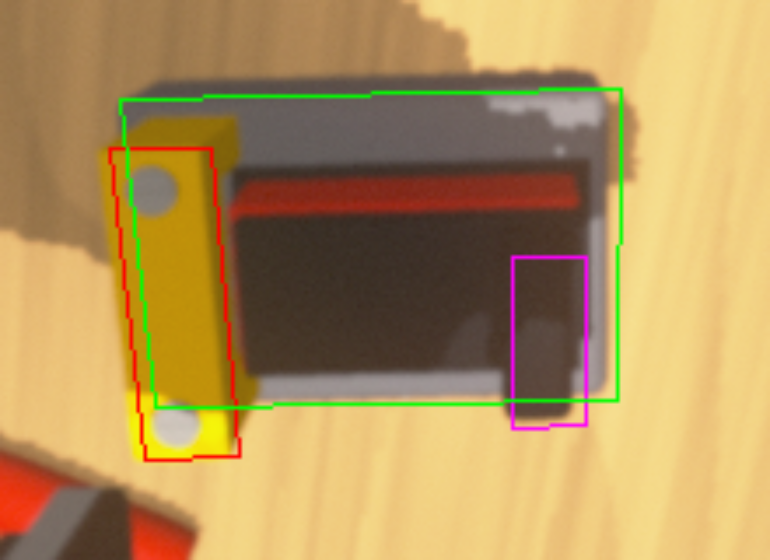

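```bash
python3 -m creep '[[0.8,[0.34,-0.58,0],0.2],[0.6,[0,0,-1],0],[0.6,[0,0,-1],0],[0.6,[0,0,-1],0],[0.6,[0,0,-1],0]]' 100 | tail -5
python3 -m creep '[[0,[0,0,0],0],[0,[0,0,0],0],[0,[0,0,0],0],[0,[0,0,0],0],[0,[0,0,0],0]]' 100
```

```text
eef_pos: [0.5204, -0.0555, 0.086]
tcp_rot: [-0.0, 0.64, 0.769, -0.0]
ft_force: [-0.3, 0.4, 0.5]
opening: 0.051
grip_force: 0.0
time: 3.15
eef_pos: [0.5217, -0.0556, 0.0888]
tcp_rot: [0.001, 0.64, 0.769, 0.001]
ft_force: [-1.6, 1.0, 3.8]
opening: 0.0094
grip_force: 98.5
```

```bash
python3 -m creep '[[0,[0,0,-0.2],0],[0,[0,0,-0.2],0],[0,[0,0,-0.1],0],[0,[0,0,0],0]]'
```

```text
time: 3.55
eef_pos: [0.5221, -0.0556, 0.0742]
tcp_rot: [0.001, 0.64, 0.769, 0.001]
ft_force: [-3.8, 1.5, 12.9]
opening: 0.0093
grip_force: 101.9
```

Run:
```python
from h import *
st(); cv2.imwrite("pics/w2.png",grab_frame("wrist"))
```

```text
t3.55 tcp [ 0.5221 -0.0556  0.0742] yaxis deg 10.4 F [-3.8  1.5 12.9] open 0.0093 grip 101.9
```

View pics/w2.png

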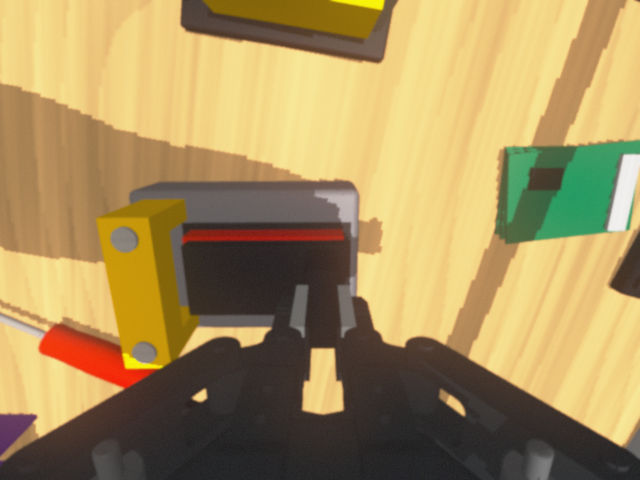

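The fin is held and the plunger is going down at 13 N. Next I press to the stop, then slide.

```bash
python3 -m creep '[[0,[0,0,-0.1],0],[0,[0,0,-0.1],0],[0,[0,0,0],0]]'
python3 -m creep '[[0,[-0.2,-0.036,0],0],[0,[-0.2,-0.036,0],0],[0,[-0.2,-0.036,0],0],[0,[-0.2,-0.036,0],0],[0,[-0.1,-0.02,0],0]]'
```

```text
time: 3.9
eef_pos: [0.5226, -0.0556, 0.0701]
tcp_rot: [0.002, 0.64, 0.769, 0.001]
ft_force: [-7.5, 2.3, 23.8]
opening: 0.0097
grip_force: 106.7
time: 4.4
eef_pos: [0.4985, -0.0601, 0.0705]
tcp_rot: [0.003, 0.64, 0.769, 0.003]
ft_force: [0.6, 3.6, 18.6]
opening: 0.0092
grip_force: 104.0
```

```bash
python3 -m creep '[[0,[-0.1,-0.02,0],0],[0,[-0.1,-0.02,0],0],[0,[-0.05,-0.01,0],0],[0,[0,0,0],0]]'
```

```text
time: 4.8
eef_pos: [0.494, -0.061, 0.071]
tcp_rot: [0.005, 0.639, 0.769, 0.006]
ft_force: [7.4, 5.8, 13.7]
opening: 0.0092
grip_force: 102.1
```

```bash
python3 -m creep '[[0,[0.05,0,0.1],0],[0,[0,0,0],0],[0.5,[0,0,0],0],[0.5,[0,0,0],0],[0.5,[0,0,0],0]]'
python3 -m creep '[[0.5,[0,0,0.5],0],[0.5,[0,0,1],0],[0.5,[0,0,1],0],[0.5,[0,0,1],0],[0.5,[0,0,1],0]]'
python3 - <<'E'
from h import *
st(); o=arm.get_obs(); f=grab_frame("wrist"); cv2.imwrite("pics/w3.png",f)
E
```

```text
time: 5.3
eef_pos: [0.4877, -0.0622, 0.0695]
tcp_rot: [0.0, 0.64, 0.768, -0.0]
ft_force: [1.0, -0.2, -0.3]
opening: 0.0427
grip_force: 0.0
time: 5.8
eef_pos: [0.4872, -0.0622, 0.2052]
tcp_rot: [-0.0, 0.64, 0.768, -0.0]
ft_force: [1.1, 0.4, -0.8]
opening: 0.0426
grip_force: 0.0
t5.80 tcp [ 0.4872 -0.0622  0.2052] yaxis deg 10.4 F [ 1.1  0.4 -0.8] open 0.0426 grip 0.0
```

View pics/w3.png

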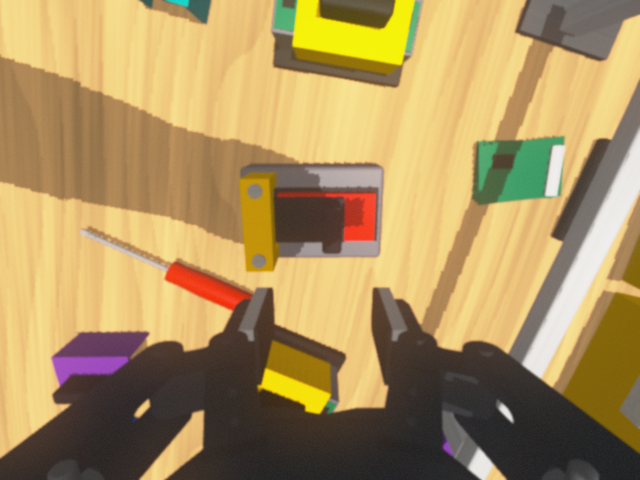

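The keeper is now under the bridge at (305,220), with the red plunger showing behind it, so the isolator is locked. Next is the middle unit.

```bash
python3 -c "
from h import *
print(np.round(np.degrees(arm.get_obs()['qpos']),1))"
python3 -m creep '[[0.5,[0,1,0],1],[0.5,[0,1,0],1],[0.5,[0,1,0],1],[0.5,[0,1,0],1],[0.5,[0,1,0],1]]' | head -2
python3 -m creep '[[0.5,[0,0.2,0],1],[0.5,[0,0,0],1],[0.5,[0,0,0],1],[0.5,[0,0,0],1],[0.5,[0,0,0],1]]'|head -2
python3 -m creep '[[0.5,[0,0,0],1],[0.5,[0,0,0],1],[0.5,[0,0,0],1],[0.5,[0,0,0],1],[0.5,[0,0,0],1]]'|head -2
python3 - <<'E'
from h import *
st(); o=arm.get_obs(); f=grab_frame("wrist"); cv2.imwrite("pics/w4.png",f); np.save("pics/w4.npy",np.array([cam("wrist",o)],dtype=object),allow_pickle=True)
print(np.round(np.degrees(o['qpos']),1))
E
```

```text
[ -7.3   6.2 -17.1  66.4  -0.   72.3]
time: 6.35
eef_pos: [0.4873, 0.0888, 0.2039]
time: 6.85
eef_pos: [0.4874, 0.0938, 0.2038]
time: 7.35
eef_pos: [0.4874, 0.0937, 0.2038]
t7.35 tcp [0.4874 0.0937 0.2038] yaxis deg 85.6 F [-0.1  0.1 -0.4] open 0.0431 grip 0.0
[ 10.9   7.  -17.   66.1  -0.   15.3]
```

View pics/w4.png

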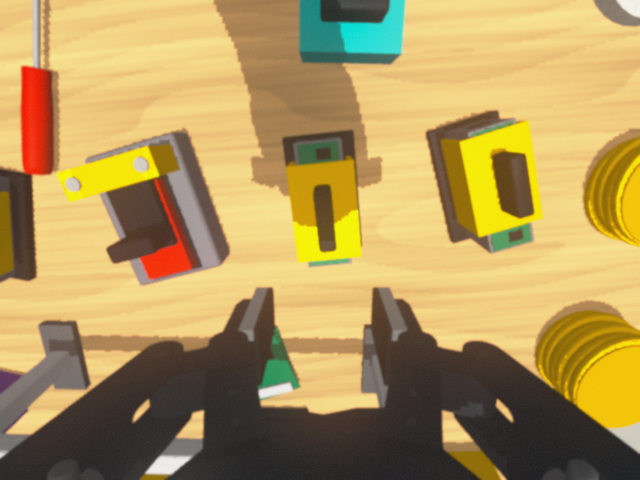

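```bash
cat > cov.py <<'E'
import sys; from h import *
# usage: cov.py pic u0 v0 u1 v1 : yellow roof in box -> pose
def go(pic,box,z=.074,zr=.106):
    c=np.load(f"pics/{pic}.npy",allow_pickle=True)[0]; f=cv2.imread(f"pics/{pic}.png"); h=cv2.cvtColor(f,cv2.COLOR_BGR2HSV)
    m=cv2.inRange(h,(20,130,90),(36,255,255)); w=np.zeros_like(m); x0,y0,x1,y1=box; w[y0:y1,x0:x1]=255
    k=max(cv2.findContours(m&w,0,1)[0],key=cv2.contourArea)
    hull=np.zeros_like(m); cv2.drawContours(hull,[cv2.convexHull(k)],-1,255,-1)
    b=cv2.inRange(h,(0,0,0),(180,255,75))&cv2.erode(hull,np.ones((5,5)))
    r=max(cv2.findContours(b,0,1)[0],key=cv2.contourArea)
    for t,q,zz in (("roof",k,z),("rib",r,zr)):
        P=plane(c,q.reshape(-1,2),zz).astype(np.float32); R_=cv2.minAreaRect(P); B=cv2.boxPoints(R_)
        e=max([B[1]-B[0],B[2]-B[1]],key=np.linalg.norm)
        print(t,"c",np.round(R_[0],4),"size",np.round(R_[1],3),"long %.1f"%(np.degrees(np.arctan2(e[1],e[0]))%180))
go(sys.argv[1],list(map(int,sys.argv[2:6])),*map(float,sys.argv[6:]))
E
python3 cov.py w4 270 140 375 275; python3 cov.py w4 430 110 560 260
```

```text
Traceback (most recent call last):
  File "cov.py", line 14, in <module>
    go(sys.argv[1],list(map(int,sys.argv[2:6])),*map(float,sys.argv[6:]))
    ~~^^^^^^^^^^^^^^^^^^^^^^^^^^^^^^^^^^^^^^^^^^^^^^^^^^^^^^^^^^^^^^^^^^^
  File "cov.py", line 9, in go
    r=max(cv2.findContours(b,0,1)[0],key=cv2.contourArea)
ValueError: max() iterable argument is empty
Traceback (most recent call last):
  File "cov.py", line 14, in <module>
    go(sys.argv[1],list(map(int,sys.argv[2:6])),*map(float,sys.argv[6:]))
    ~~^^^^^^^^^^^^^^^^^^^^^^^^^^^^^^^^^^^^^^^^^^^^^^^^^^^^^^^^^^^^^^^^^^^
  File "cov.py", line 9, in go
    r=max(cv2.findContours(b,0,1)[0],key=cv2.contourArea)
ValueError: max() iterable argument is empty
```

```bash
sed -i 's/b=cv2.inRange(h,(0,0,0),(180,255,75))&/b=~m\&/' cov.py
python3 cov.py w4 270 140 375 275; python3 cov.py w4 430 110 560 260
```

```text
roof c [0.4791 0.0959] size [0.089 0.058] long 1.4
rib c [0.4781 0.0958] size [0.05  0.012] long 1.5
roof c [0.4639 0.2384] size [0.091 0.072] long 13.4
rib c [0.4627 0.2381] size [0.052 0.023] long 13.2
```

```bash
python3 -m creep '[[0.5,[-0.3,0.07,0],1],[0.5,[0,0,-1],0.1],[0.5,[0,0,-1],0],[0.5,[0,0,-1],0],[0.5,[0,0,-1],0]]' 60 | head -3
python3 -m creep '[[0.5,[0,0,-0.17],0],[0,[0,0,0],0],[0,[0,0,0],0],[0,[0,0,0],0],[0,[0,0,0],0]]' 60
python3 -m creep '[[0,[0,0,0.3],0],[0,[0,0,1],0],[0,[0,0,1],0],[0,[0,0,1],0],[0,[0,0,1],0]]' 60
```

```text
time: 7.9
eef_pos: [0.4785, 0.0959, 0.083]
tcp_rot: [-0.0, -0.007, 1.0, -0.0]
time: 8.4
eef_pos: [0.4801, 0.0961, 0.0807]
tcp_rot: [0.001, -0.008, 1.0, 0.0]
ft_force: [1.1, -0.5, 3.1]
opening: 0.0099
grip_force: 58.9
time: 8.9
eef_pos: [0.4787, 0.0961, 0.2104]
tcp_rot: [0.0, -0.008, 1.0, 0.0]
ft_force: [0.8, 0.3, -2.0]
opening: 0.0095
grip_force: 58.7
```

```bash
python3 -m creep '[[0,[0,0,1],-1],[0,[0,0,1],-1],[0,[0,-0.5,0],-1],[0,[0,-0.5,0],-1],[0,[0,-0.5,0],-1]]' | head -1
python3 -m creep '[[0,[0.3,-0.5,0],-1],[0,[0.3,-0.5,0],-1],[0,[0.3,-0.5,0],-1],[0,[0.3,-0.5,0],-1],[0,[0.3,-0.5,0],-1]]'|head -1
python3 -m creep '[[0,[0.3,-0.5,0],-1],[0,[0.3,0,0],-1],[0,[0.3,0,0],-1],[0,[0.3,0,0],-1],[0,[0.3,0,0],-1]]'|head -1
python3 -m creep '[[0,[0.3,0,0],-1],[0,[0,0,0],-1],[0,[0,0,0],-1],[0,[0,0,0],-1],[0,[0,0,0],-0.2]]'
python3 - <<'E'
from h import *
o=arm.get_obs(); st(); f=grab_frame("wrist"); cv2.imwrite("pics/w5.png",f); np.save("pics/w5.npy",np.array([cam("wrist",o)],dtype=object),allow_pickle=True)
E
```

```text
time: 9.4
time: 9.9
time: 10.4
time: 10.9
eef_pos: [0.5778, -0.0389, 0.269]
tcp_rot: [0.0, 0.738, 0.675, 0.0]
ft_force: [0.1, 0.0, -2.0]
opening: 0.0097
grip_force: 58.7
t10.90 tcp [ 0.5778 -0.0389  0.269 ] yaxis deg -5.1 F [ 0.1  0.  -2. ] open 0.0097 grip 58.7
```

View pics/w5.png

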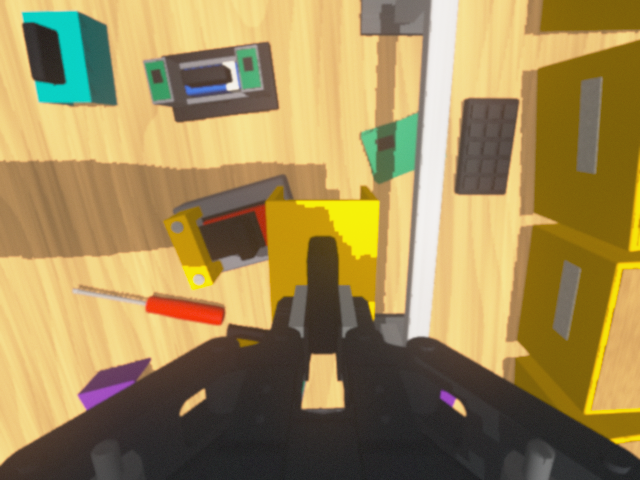

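The pack is open to view at (207,80), the cover is held square, and the bar's white top face runs from (445,0) down to (420,335).

Run:
```python
from h import *
c=np.load("pics/w5.npy",allow_pickle=True)[0]; f=cv2.imread("pics/w5.png"); g=f.min(2)
L=[];Rr=[]
for v in range(5,330,5):
    row=g[v,395:475]; i=np.where(row>185)[0]
    if len(i)>8: L.append((395+i[0]-.5,v)); Rr.append((395+i[-1]+.5,v))
a=plane(c,L,.15); b=plane(c,Rr,.15)
for P in (a,b):
    k=np.polyfit(P[:,1],P[:,0],1); r=P[:,0]-np.polyval(k,P[:,1]); k=np.polyfit(P[abs(r)<.003,1],P[abs(r)<.003,0],1)
    print(k, "x at y=-.14,-.04,.06", np.polyval(k,[-.14,-.04,.06]).round(4), "angle of bar", np.degrees(np.arctan2(1,k[0])).round(2))
# top view for bar ends/middle
t=cv2.imread("pics/top0.png"); ct=cam("top"); gm=cv2.inRange(t.min(2),110,255); w=np.zeros_like(gm); w[155:192,238:432]=255
kk=max(cv2.findContours(gm&w,0,1)[0],key=cv2.contourArea); r=cv2.minAreaRect(plane(ct,kk.reshape(-1,2),.15).astype(np.float32)); print(r)
```

```text
[0.08465978 0.65845836] x at y=-.14,-.04,.06 [0.6466 0.6551 0.6635] angle of bar 85.16
[0.08400482 0.67742914] x at y=-.14,-.04,.06 [0.6657 0.6741 0.6825] angle of bar 85.2
((0.6684905290603638, -0.04128880798816681), (0.39722704887390137, 0.020879877731204033), 85.2140884399414)
```

```bash
python3 -m creep '[[0,[1,-0.07,0],0],[0,[1,0,0],0],[0,[0.9,0,0],0],[0,[0,0,0],0],[0,[0,0,-0.5],0]]' | head -2
python3 -m creep '[[0,[0,0,-1],0],[0,[0,0,-1],0],[0,[0,0,-0.7],0],[0,[0,0,-0.2],0],[0,[0,0,-0.15],0]]'
python3 -m creep '[[0,[0,0,-0.1],0],[0,[0,0,0],0]]'
```

```text
time: 11.45
eef_pos: [0.6662, -0.0411, 0.2548]
time: 11.95
eef_pos: [0.6643, -0.041, 0.1619]
tcp_rot: [-0.0, 0.737, 0.675, -0.0]
ft_force: [-0.1, 0.4, -1.0]
opening: 0.0103
grip_force: 58.8
time: 12.15
eef_pos: [0.6658, -0.0411, 0.1608]
tcp_rot: [0.001, 0.738, 0.675, 0.001]
ft_force: [-0.1, 0.0, -0.5]
opening: 0.0099
grip_force: 59.2
```

```bash
python3 -m creep '[[0,[0,0,-0.03],0],[0.5,[0,0,0],0],[0.5,[0,0,0],0],[0.5,[0,0,0],0],[0.5,[0,0,0.5],0]]'
python3 -m creep '[[0.5,[0,0,1],0],[0.5,[0,0,1],0],[0.5,[-0.5,0,0.5],0],[0.5,[-0.5,0,0],0],[0.5,[0,0,0],0]]'
python3 - <<'E'
from h import *
o=arm.get_obs(); st(); f=grab_frame("wrist"); cv2.imwrite("pics/w6.png",f); np.save("pics/w6.npy",np.array([cam("wrist",o)],dtype=object),allow_pickle=True)
E
```

```text
time: 12.65
eef_pos: [0.6635, -0.0409, 0.1709]
tcp_rot: [-0.001, 0.738, 0.675, -0.001]
ft_force: [-0.0, -0.2, 0.3]
opening: 0.0428
grip_force: 0.0
time: 13.15
eef_pos: [0.6342, -0.0411, 0.249]
tcp_rot: [0.0, 0.738, 0.675, 0.0]
ft_force: [-0.6, 0.1, 0.0]
opening: 0.0428
grip_force: 0.0
t13.15 tcp [ 0.6342 -0.0411  0.249 ] yaxis deg -5.1 F [-0.6  0.1  0. ] open 0.0428 grip 0.0
```

View pics/w6.png

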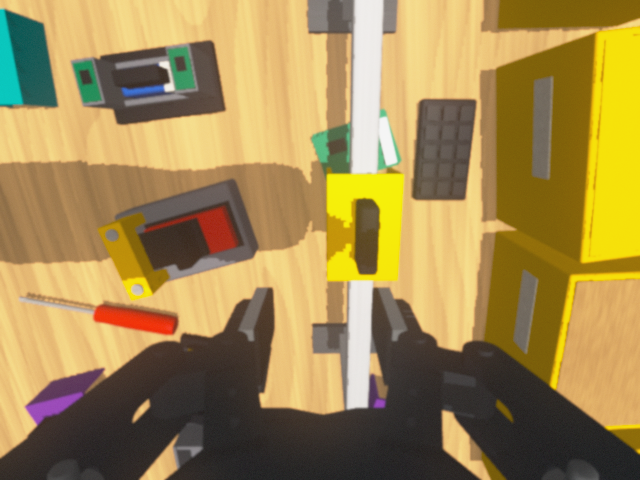

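```bash
python3 -m creep '[[0.5,[-0.5,0.4,0],1],[0.5,[-0.5,0.4,0],1],[0.5,[-0.5,0.4,0],1],[0.5,[-0.5,0.4,0],1],[0.5,[-0.5,0.4,0],1]]' | head -1
python3 -m creep '[[0.5,[-0.5,0.5,0],1],[0.5,[-0.5,0.5,0],1],[0.5,[-0.5,0.5,0],1],[0.5,[-0.5,0.5,0],1],[0.5,[-0.5,0.5,0],1]]' | head -1
python3 -m creep '[[0.5,[-0.5,0.5,0],1],[0.5,[-0.2,0.5,0],1],[0.5,[0,0.5,0],1],[0.5,[0,0.5,0],1],[0.5,[0,0.5,0],1]]' | head -1
python3 -m creep '[[0.5,[0,0.5,-0.2],1],[0.5,[0,0.5,-0.2],1],[0.5,[0,0.5,-0.3],1],[0.5,[0,0.5,-0.4],1],[0.5,[0,0.5,-0.4],1]]' | head -2
python3 -m creep '[[0.5,[0,0,0],1],[0.5,[0,0,0],0.6],[0.5,[0,0,0],0]]' | head -2
python3 - <<'E'
from h import *
o=arm.get_obs(); st(); f=grab_frame("wrist"); cv2.imwrite("pics/w7.png",f); np.save("pics/w7.npy",np.array([cam("wrist",o)],dtype=object),allow_pickle=True)
E
python3 cov.py w7 240 120 420 290
```

```text
time: 13.7
time: 14.2
time: 14.7
time: 15.2
eef_pos: [0.4643, 0.2449, 0.202]
time: 15.5
eef_pos: [0.4641, 0.2443, 0.2021]
t15.50 tcp [0.4641 0.2443 0.2021] yaxis deg 103.0 F [-0.2  1.   0.2] open 0.0427 grip 0.0
roof c [0.4627 0.2451] size [0.09  0.058] long 13.3
rib c [0.4612 0.2445] size [0.051 0.011] long 13.4
```

```bash
python3 -m creep '[[0.5,[-0.07,0.01,-0.07],0],[0.5,[0,0,-1],0],[0.5,[0,0,-1],0],[0.5,[0,0,-1],0],[0.5,[0,0,-1],0]]' 60 | head -2
python3 -m creep '[[0.5,[0,0,0],0],[0,[0,0,0],0],[0,[0,0,0],0],[0,[0,0,0],0],[0,[0,0,0],0]]' 60
python3 -m creep '[[0,[0,0,0.3],0],[0,[0,0,1],0],[0,[0,0,1],0],[0,[0,0,1],0],[0,[0,0,1],0]]' 60
python3 -m creep '[[0,[0.2,-0.3,1],-1],[0,[0.2,-0.3,1],-1],[0,[0.3,-0.3,0],-1],[0,[0.3,-0.3,0],-1],[0,[0.3,-0.3,0],-1]]' | head -2
```

```text
time: 16.05
eef_pos: [0.4618, 0.2443, 0.0797]
time: 16.55
eef_pos: [0.4628, 0.2448, 0.0821]
tcp_rot: [0.001, -0.113, 0.994, 0.0]
ft_force: [2.0, -0.6, 4.1]
opening: -0.0003
grip_force: 2.4
time: 17.05
eef_pos: [0.4617, 0.2442, 0.212]
tcp_rot: [0.0, -0.113, 0.994, 0.0]
ft_force: [0.1, -0.2, 0.3]
opening: -0.0002
grip_force: 0.0
time: 17.55
eef_pos: [0.5012, 0.199, 0.2713]
```

The fingers shut on nothing, so I'll look again.

Run:
```python
from h import *
o=arm.get_obs(); st(); f=grab_frame("wrist"); cv2.imwrite("pics/w8.png",f); np.save("pics/w8.npy",np.array([cam("wrist",o)],dtype=object),allow_pickle=True)
a=cv2.imread("pics/w7.png"); t=grab_frame("top"); cv2.imwrite("pics/top1.png",t)
cv2.imwrite("pics/cmp.png",np.hstack([cv2.resize(a,(400,300)),cv2.resize(f,(400,300))]))
```

```text
t17.55 tcp [0.5012 0.199  0.2713] yaxis deg 77.7 F [-0.   1.  -0.2] open -0.0005 grip 0.0
```

View pics/cmp.png

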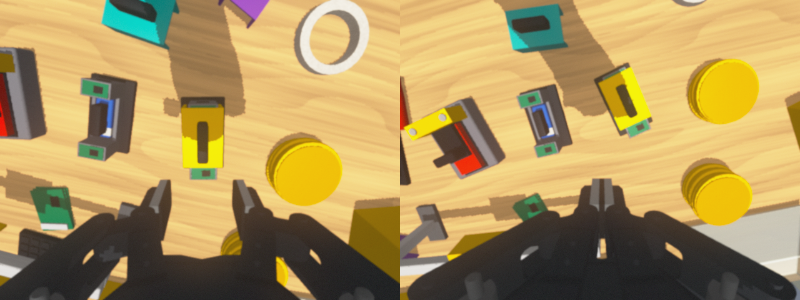

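```bash
python3 cov.py w8 300 90 420 220 2>&1 | tail -3
python3 - <<'E'
from h import *
for p in ("w7","w8"):
    f=cv2.imread(f"pics/{p}.png"); u=(325,227) if p=="w7" else (605,160)
f7=cv2.imread("pics/w7.png")[130:310,240:420]; f8=cv2.imread("pics/w8.png")[90:230,300:440]
t0=cv2.imread("pics/top0.png")[225:300,180:250]; t1=cv2.imread("pics/top1.png")[225:300,180:250]
r=lambda a: cv2.resize(a,(380,380*a.shape[0]//a.shape[1]))[:290]
r=lambda a: cv2.resize(a,(390,290),interpolation=cv2.INTER_CUBIC)
cv2.imwrite("pics/cmp2.png",np.vstack([np.hstack([r(f7),r(cv2.imread("pics/w8.png")[90:230,320:440])]),np.hstack([r(t0),r(t1)])]))
E
```

```text
roof c [0.4647 0.2457] size [0.087 0.059] long 13.4
rib c [0.4586 0.2434] size [0.037 0.011] long 13.8
```

View pics/cmp2.png

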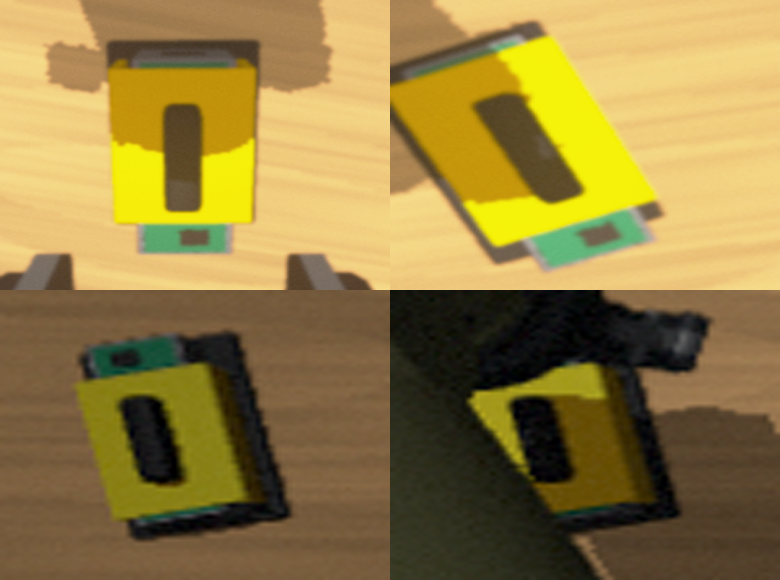

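Cover L has not moved and my pose estimate still matches, so the grip must have slipped. I'll retry with more force and check each step.

```bash
python3 -m creep '[[0.5,[-0.3,0.3,0],1],[0.5,[-0.3,0.3,0],1],[0.5,[-0.3,0.3,-0.4],1],[0.5,[-0.2,0.3,-1],1],[0.5,[-0.17,0.33,-1],1]]' 60 | head -2
python3 -m creep '[[0.5,[0,0,-1],0.1],[0.5,[0,0,-1],0],[0.5,[0,0,-1],0],[0.5,[0,0,-1],0],[0.5,[0,0,0],0]]' 60
python3 -m creep '[[0.3,[0,0,0],0],[0.2,[0,0,0],0],[0.15,[0,0,0],0],[0.1,[0,0,0],0]]' 60
python3 -m creep '[[0,[0,0,0],0],[0,[0,0,0],0],[0,[0,0,0],0]]' 60
```

```text
time: 18.15
eef_pos: [0.4624, 0.2462, 0.1983]
time: 18.65
eef_pos: [0.4592, 0.244, 0.0747]
tcp_rot: [-0.003, -0.118, 0.993, -0.001]
ft_force: [-0.9, -0.7, 0.3]
opening: 0.0427
grip_force: 0.0
time: 19.05
eef_pos: [0.4641, 0.2457, 0.0799]
tcp_rot: [0.002, -0.117, 0.993, 0.0]
ft_force: [-0.2, -1.3, 6.1]
opening: 0.0107
grip_force: 58.7
time: 19.35
eef_pos: [0.4641, 0.2457, 0.0799]
tcp_rot: [0.002, -0.117, 0.993, 0.0]
ft_force: [-1.1, -0.7, 5.7]
opening: 0.0105
grip_force: 58.7
```

```bash
python3 -m creep '[[0,[0,0,0.3],0],[0,[0,0,1],0],[0,[0,0,1],0],[0,[0,0,1],0],[0,[0,0,1],0]]' 80
python3 -m creep '[[0,[0,0,1],0],[0,[0,0,1],0],[0,[0.2,-0.3,0],-1],[0,[0.3,-0.3,0],-1],[0,[0.3,-0.3,0],-1]]' | tail -3
```

```text
time: 19.85
eef_pos: [0.4625, 0.2452, 0.209]
tcp_rot: [0.0, -0.117, 0.993, 0.0]
ft_force: [-0.3, 0.2, -1.3]
opening: 0.0094
grip_force: 78.4
ft_force: [0.6, -0.2, -1.8]
opening: 0.0091
grip_force: 78.4
```

```bash
python3 -m creep '[[0,[0.3,-0.3,0],-1],[0,[0.3,-0.3,0],-1],[0,[0.3,-0.3,0],-1],[0,[0.3,-0.3,0],-1],[0,[0.3,-0.3,0],-1]]' | head -2
python3 -m creep '[[0,[0.3,-0.3,0],-1],[0,[0.3,-0.3,0],-1],[0,[0.3,-0.3,0],-1],[0,[0.3,-0.3,0],-1],[0,[0.3,-0.3,0],-1]]' | head -2
python3 -m creep '[[0,[0.3,-0.3,0],-1],[0,[0.3,-0.3,0],-1],[0,[0.3,-0.3,0],-1],[0,[0.3,-0.3,0],-1],[0,[0.3,-0.3,0],-1]]' | head -2
python3 -m creep '[[0,[0.3,-0.3,0],-1],[0,[0.3,-0.2,0],-1],[0,[0.3,0,0],-1],[0,[0.3,0,0],-0.7],[0,[0.3,0,0],0]]' | head -2
python3 -c "
from h import *
st()"
```

```text
time: 20.85
eef_pos: [0.5319, 0.1728, 0.2677]
time: 21.35
eef_pos: [0.5769, 0.1278, 0.2677]
time: 21.85
eef_pos: [0.6219, 0.0828, 0.2677]
time: 22.35
eef_pos: [0.667, 0.0681, 0.2676]
t22.35 tcp [0.667  0.0681 0.2676] yaxis deg -5.1 F [-0.4  0.3 -0.4] open 0.0092 grip 78.3
```

```bash
python3 -m creep '[[0,[0.2,-0.32,0],0],[0,[0,0,-0.8],0],[0,[0,0,-1],0],[0,[0,0,-1],0],[0,[0,0,-0.5],0]]' | head -2
python3 -m creep '[[0,[0,0,-0.2],0],[0,[0,0,-0.1],0],[0,[0,0,-0.05],0],[0,[0,0,0],0]]'
```

```text
time: 22.85
eef_pos: [0.6711, 0.0577, 0.165]
time: 23.25
eef_pos: [0.6727, 0.0579, 0.1603]
tcp_rot: [0.001, 0.737, 0.675, 0.0]
ft_force: [-5.8, -1.0, 8.7]
opening: 0.0092
grip_force: 80.6
```

```bash
python3 -m creep '[[0,[0,0,0.07],0],[0.5,[0,0,0],0],[0.5,[0,0,0],0],[0.5,[0,0,0],0],[0.5,[0,0,0.5],0]]' | tail -3
python3 -m creep '[[0.5,[0,0,1],0],[0.5,[0,0,1],0],[0.5,[-0.5,0,0.5],0],[0.5,[-0.5,-0.5,0],0],[0.5,[-0.5,-0.5,0],0]]' | head -2
python3 - <<'E'
from h import *
o=arm.get_obs(); st(); f=grab_frame("wrist"); cv2.imwrite("pics/w9.png",f); np.save("pics/w9.npy",np.array([cam("wrist",o)],dtype=object),allow_pickle=True)
E
python3 cov.py w9 300 0 480 165 .154 .186;python3 cov.py w9 300 165 480 300 .154 .186
```

```text
ft_force: [-0.2, 0.1, -1.0]
opening: 0.0428
grip_force: 0.0
time: 24.25
eef_pos: [0.6278, 0.0286, 0.2501]
t24.25 tcp [0.6278 0.0286 0.2501] yaxis deg -5.0 F [-0.   0.4 -0. ] open 0.0425 grip 0.0
roof c [0.6744 0.0875] size [0.025 0.059] long 175.1
rib c [0.6744 0.08  ] size [0.002 0.01 ] long 175.1
roof c [0.669  0.0208] size [0.108 0.061] long 85.4
rib c [0.6718 0.0555] size [0.041 0.011] long 84.3
```

```bash
python3 -m creep '[[0.5,[-0.5,-0.3,0],1],[0.5,[-0.5,-0.3,0],1],[0.5,[-0.5,-0.5,0],1],[0.5,[-0.5,-0.6,0],1],[0.5,[-0.5,-0.6,0],1]]' | head -1
python3 -m creep '[[0.5,[-0.5,-0.6,0],1],[0.5,[-0.5,-0.6,0],1],[0.5,[-0.5,-0.6,0],1],[0.5,[-0.5,-0.6,0],1],[0.5,[-0.5,-0.6,0],1]]' | head -1
python3 -m creep '[[0.5,[0,-0.6,0],1],[0.5,[0,-0.6,-0.2],1],[0.5,[0,-0.6,-0.4],1],[0.5,[0,-0.6,-0.5],1],[0.5,[0,-0.6,-0.5],1]]' | head -1
python3 -m creep '[[0.5,[0,-0.55,0],1],[0.5,[0,0,0],0]]' | head -1
python3 - <<'E'
from h import *
o=arm.get_obs(); st(); f=grab_frame("wrist"); cv2.imwrite("pics/w10.png",f); np.save("pics/w10.npy",np.array([cam("wrist",o)],dtype=object),allow_pickle=True)
E
python3 cov.py w10 240 120 420 290
```

```text
time: 24.8
time: 25.3
time: 25.8
time: 26.0
t26.00 tcp [ 0.4774 -0.2384  0.2007] yaxis deg 74.9 F [ 0.  -0.   0.1] open 0.0430 grip 0.0
roof c [ 0.4773 -0.2548] size [0.058 0.091] long 164.9
rib c [ 0.4761 -0.2543] size [0.012 0.052] long 164.3
```

```bash
python3 -m creep '[[0.5,[-0.02,-0.54,-0.06],0],[0.5,[0,0,-1],0],[0.5,[0,0,-1],0],[0.5,[0,0,-1],0],[0.5,[0,0,-1],0]]' 60 | head -2
python3 -m creep '[[0.5,[0,0,-0.05],0],[0.3,[0,0,0],0],[0.2,[0,0,0],0],[0.15,[0,0,0],0],[0.1,[0,0,0],0]]' 60
python3 -m creep '[[0,[0,0,0],0],[0,[0,0,0],0],[0,[0,0,0],0]]' 80
```

```text
time: 26.55
eef_pos: [0.4775, -0.2534, 0.079]
time: 27.05
eef_pos: [0.4785, -0.2544, 0.0801]
tcp_rot: [0.002, 0.131, 0.991, -0.001]
ft_force: [-0.0, -1.9, 5.3]
opening: 0.0103
grip_force: 58.6
time: 27.35
eef_pos: [0.4785, -0.2545, 0.0801]
tcp_rot: [0.002, 0.131, 0.991, -0.001]
ft_force: [-0.9, -1.9, 8.0]
opening: 0.0094
grip_force: 78.5
```

```bash
python3 -m creep '[[0,[0,0,0.3],0],[0,[0,0,1],0],[0,[0,0,1],0],[0,[0,0,1],0],[0,[0,0,1],0]]' 80|tail -3
python3 -m creep '[[0,[0,0,1],-1],[0,[0,0,1],-1],[0,[0.5,0.3,0],-1],[0,[0.5,0.3,0],-1],[0,[0.5,0.3,0],-1]]' | head -1
python3 -m creep '[[0,[0.5,0.3,0],-1],[0,[0.5,0.3,0],-1],[0,[0.5,0.3,0],-1],[0,[0.5,0.3,0],-1],[0,[0.5,0.3,0],-1]]' | head -1
python3 -m creep '[[0,[0.5,0.3,0],-1],[0,[0.5,0.3,0],-1],[0,[0.5,0.3,0],-1],[0,[0.4,0.3,0],-1],[0,[0,0.2,0],-1]]' | head -1
python3 -m creep '[[0,[0,0,0],-1],[0,[0,0,0],0]]' | head -1
python3 -c "
from h import *
st()"
```

```text
ft_force: [0.3, -0.1, -2.4]
opening: 0.0094
grip_force: 78.4
time: 28.35
time: 28.85
time: 29.35
time: 29.55
t29.55 tcp [ 0.6538 -0.1385  0.2671] yaxis deg -5.0 F [-0.6 -0.  -1.7] open 0.0092 grip 78.4
```

```bash
python3 -m creep '[[0,[0.08,-0.07,0],0],[0,[0,0,-0.8],0],[0,[0,0,-1],0],[0,[0,0,-1],0],[0,[0,0,-0.5],0]]' | head -2
python3 -m creep '[[0,[0,0,-0.15],0],[0,[0,0,-0.1],0],[0,[0,0,0],0]]'
```

```text
time: 30.05
eef_pos: [0.6548, -0.1412, 0.1651]
time: 30.35
eef_pos: [0.657, -0.1415, 0.1614]
tcp_rot: [0.0, 0.737, 0.675, 0.0]
ft_force: [-0.5, 0.1, -1.8]
opening: 0.0095
grip_force: 78.5
```

```bash
python3 -m creep '[[0,[0,0,-0.05],0],[0,[0,0,-0.05],0],[0,[0,0,0],0]]'
```

```text
time: 30.65
eef_pos: [0.6576, -0.1414, 0.1602]
tcp_rot: [0.001, 0.738, 0.675, 0.001]
ft_force: [-2.6, -0.7, 6.5]
opening: 0.0093
grip_force: 80.3
```

```bash
python3 -m creep '[[0,[0,0,0.05],0],[0.5,[0,0,0],0],[0.5,[0,0,0],0],[0.5,[0,0,0],0],[0.5,[0,0,0.5],0]]' | tail -3
python3 -m creep '[[0.5,[0,0,1],0],[0.5,[0,0,1],0],[0.5,[-0.5,0,0.5],0],[0.5,[-0.6,-0.3,0],1],[0.5,[-0.6,-0.5,0],1]]' | head -1
python3 -m creep '[[0.5,[-0.6,-0.5,0],1],[0.5,[-0.6,-0.5,0],1],[0.5,[-0.6,-0.5,0],1],[0.5,[-0.6,-0.5,0],1],[0.5,[-0.6,-0.5,0],1]]' | head -1
python3 -m creep '[[0.5,[-0.6,-0.5,-0.5],1],[0.5,[-0.6,-0.2,-0.5],1],[0.5,[0,0,-0.5],1],[0.5,[0,0,0],1],[0.5,[0,0,0],1]]' | head -1
python3 -m creep '[[0.5,[0,0,0],1],[0.5,[0,0,0],1],[0.5,[0,0,0],1],[0.5,[0,0,0],1],[0.5,[0,0,0],0]]' | head -1
cat > pk.py <<'E'
import sys; from h import *
def snap(n):
    o=arm.get_obs(); f=grab_frame("wrist"); cv2.imwrite(f"pics/{n}.png",f); np.save(f"pics/{n}.npy",np.array([cam("wrist",o)],dtype=object),allow_pickle=True)
def blob(n,m,z,t,box=(0,0,640,480),amin=40):
    c=np.load(f"pics/{n}.npy",allow_pickle=True)[0]; w=np.zeros_like(m); x0,y0,x1,y1=box; w[y0:y1,x0:x1]=255
    for k in sorted(cv2.findContours(m&w,0,1)[0],key=cv2.contourArea)[::-1][:4]:
        if cv2.contourArea(k)<amin: break
        P=plane(c,k.reshape(-1,2),z).astype(np.float32); r=cv2.minAreaRect(P); B=cv2.boxPoints(r); e=max([B[1]-B[0],B[2]-B[1]],key=np.linalg.norm)
        print(t,np.round(r[0],4),np.round(r[1],3),"long %.1f"%(np.degrees(np.arctan2(e[1],e[0]))%180),"px",cv2.boundingRect(k))
hsv=lambda n: cv2.cvtColor(cv2.imread(f"pics/{n}.png"),cv2.COLOR_BGR2HSV)
E
python3 - <<'E'
from pk import *
st(); snap("w11"); h=hsv("w11")
blob("w11",cv2.inRange(h,(105,120,40),(130,255,255)),.040,"blue")
blob("w11",cv2.inRange(h,(60,90,60),(90,255,255)),.070,"green")
t=grab_frame("top"); cv2.imwrite("pics/top2.png",t); s=grab_frame("scene"); cv2.imwrite("pics/scene2.png",s)
E
```

```text
ft_force: [-0.6, -0.4, 0.1]
opening: 0.0426
grip_force: 0.0
time: 31.65
time: 32.15
time: 32.65
time: 33.15
t33.15 tcp [ 0.4795 -0.2613  0.2041] yaxis deg 75.0 F [-0.1 -0.3  0.9] open 0.0428 grip 0.0
blue [ 0.2743 -0.4273] [0.069 0.061] long 47.3 px (23, 0, 95, 69)
blue [ 0.4641 -0.2524] [0.021 0.022] long 164.7 px (316, 182, 24, 24)
blue [ 0.4823 -0.2474] [0.005 0.026] long 165.8 px (335, 197, 6, 28)
blue [ 0.4842 -0.268 ] [0.004 0.012] long 164.8 px (315, 212, 5, 13)
green [ 0.6318 -0.0351] [0.07  0.054] long 16.3 px (563, 271, 68, 70)
green [ 0.5233 -0.2679] [0.033 0.016] long 74.9 px (310, 258, 37, 18)
green [ 0.4369 -0.2495] [0.022 0.016] long 74.9 px (310, 158, 27, 20)
```

```bash
python3 -c "
import cv2;s=cv2.imread('pics/scene2.png');cv2.imwrite('pics/s2c.png',cv2.resize(s[180:400,60:460],None,fx=2,fy=2))"
python3 -m creep '[[0.5,[0.02,0.14,-0.34],0],[0.5,[0,0,-1],0],[0.5,[0,0,-1],0],[0.5,[0,0,-1],0],[0.5,[0,0,-1],0]]' 60 | head -2
python3 -m creep '[[0.5,[0,0,-0.7],0],[0.5,[0,0,-0.3],0],[0.3,[0,0,0],0],[0.2,[0,0,0],0],[0.1,[0,0,0],0]]' 60
python3 -m creep '[[0,[0,0,0],0],[0,[0,0,0],0],[0,[0,0,0],0]]' 60
```

```text
time: 33.8
eef_pos: [0.4797, -0.2565, 0.0722]
time: 34.3
eef_pos: [0.4812, -0.2575, 0.0452]
tcp_rot: [0.001, 0.131, 0.991, -0.0]
ft_force: [-0.6, -0.4, 0.3]
opening: 0.0086
grip_force: 0.0
time: 34.6
eef_pos: [0.4804, -0.2572, 0.0444]
tcp_rot: [0.0, 0.131, 0.991, -0.0]
ft_force: [0.2, 0.3, -0.8]
opening: 0.0
grip_force: 0.0
```

View pics/s2c.png

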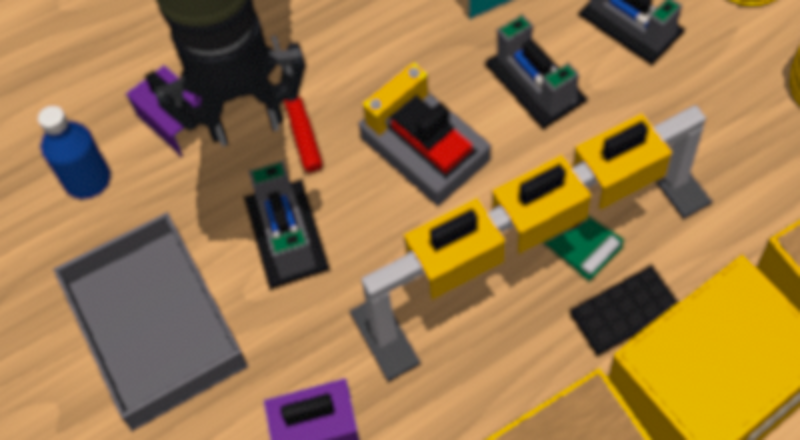

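The scene shows three covers level on the bar and the keeper under the bridge. The pack grip closed on nothing, probably because it was too high on the rib, so I'll retry a little lower.

```bash
python3 -m creep '[[0.5,[0,0,0],0],[0.5,[0,0,0],0],[0.5,[0,0,-0.1],0],[0.5,[0,0,-0.05],0],[0.5,[0,0,0],0]]' 60
python3 - <<'E'
from pk import *
snap("w12"); h=hsv("w12")
blob("w12",cv2.inRange(h,(105,120,40),(130,255,255)),.040,"blue")
E
python3 -m creep '[[0.35,[0,0,0],0],[0.3,[0,0,0],0],[0.25,[0,0,0],0],[0.2,[0,0,0],0],[0.15,[0,0,0],0]]' 60
python3 -m creep '[[0.1,[0,0,0],0],[0.1,[0,0,0],0],[0,[0,0,0],0],[0,[0,0,0],0]]' 60
```

```text
time: 35.1
eef_pos: [0.4798, -0.2569, 0.0389]
tcp_rot: [-0.0, 0.131, 0.991, 0.0]
ft_force: [-0.1, 0.0, -0.3]
opening: 0.0427
grip_force: 0.0
blue [ 0.4751 -0.2555] [0.025 0.037] long 164.3 px (298, 240, 51, 69)
time: 35.65
eef_pos: [0.4801, -0.257, 0.0395]
tcp_rot: [0.0, 0.131, 0.991, 0.0]
ft_force: [-0.9, -0.0, 0.6]
opening: 0.0128
grip_force: 15.7
time: 36.05
eef_pos: [0.4802, -0.257, 0.0396]
tcp_rot: [0.0, 0.131, 0.991, 0.0]
ft_force: [-1.4, 1.6, 5.7]
opening: 0.011
grip_force: 58.9
```

```bash
python3 -m creep '[[0,[0,0,0.3],0],[0,[0,0,1],0],[0,[0,0,1],0],[0,[0,0,1],0],[0,[0,0,1],0]]' 80
python3 -m creep '[[0,[0,0,1],0],[0,[0,0,1],0],[0,[0,-0.5,0.3],0.6],[0,[0,-1,0],0.6],[0,[0,-1,0],0.6]]' | head -2
python3 -m creep '[[0,[0,-1,0],0.6],[0,[0,-1,0],0],[0,[0,0,0],0]]'
cat >> pk.py <<'E'
def tray(n):
    h=hsv(n); g=cv2.imread(f"pics/{n}.png"); m=cv2.inRange(h,(0,0,0),(180,70,255)); m=cv2.morphologyEx(m,cv2.MORPH_OPEN,np.ones((5,5)))
    blob(n,m,.045,"grey",amin=3000)
E
python3 - <<'E'
from pk import *
snap("w13"); tray("w13"); h=hsv("w13"); blob("w13",cv2.inRange(h,(105,120,40),(130,255,255)),.15,"blue")
t=grab_frame("top"); cv2.imwrite("pics/top3.png",t); a=cv2.imread("pics/w13.png"); b=cv2.resize(t[150:350,380:540],(384,480)); cv2.imwrite("pics/v14.png",cv2.resize(np.hstack([a,b]),(800,375)))
E
```

```text
time: 36.55
eef_pos: [0.4796, -0.257, 0.1695]
tcp_rot: [-0.0, 0.131, 0.991, -0.0]
ft_force: [0.6, -0.1, -2.8]
opening: 0.0094
grip_force: 78.5
time: 37.05
eef_pos: [0.4802, -0.3328, 0.2382]
time: 37.35
eef_pos: [0.4793, -0.3954, 0.2366]
tcp_rot: [-0.001, 0.028, 1.0, -0.001]
ft_force: [0.2, 1.1, -2.7]
opening: 0.0093
grip_force: 78.6
grey [ 0.6754 -0.3956] [0.848 0.368] long 86.7 px (0, 217, 640, 263)
grey [ 0.459  -0.4059] [0.128 0.187] long 176.7 px (243, 87, 136, 187)
blue [ 0.4922 -0.3962] [0.036 0.052] long 176.8 px (299, 218, 48, 66)
blue [ 0.3289 -0.4036] [0.029 0.006] long 86.6 px (273, 0, 47, 11)
```

Run:
```python
from h import *
s=grab_frame("scene"); cv2.imwrite("pics/scene3.png",s)
def f(n,p,box,z):
    c=cam(n); g=cv2.imread(p); h=cv2.cvtColor(g,cv2.COLOR_BGR2HSV); m=cv2.inRange(h,(0,0,0),(180,75,255)); m=cv2.morphologyEx(m,cv2.MORPH_OPEN,np.ones((3,3)))
    w=np.zeros_like(m); x0,y0,x1,y1=box; w[y0:y1,x0:x1]=255
    for k in sorted(cv2.findContours(m&w,0,1)[0],key=cv2.contourArea)[::-1][:2]:
        P=plane(c,k.reshape(-1,2),z).astype(np.float32); r=cv2.minAreaRect(P); print(p,np.round(r[0],4),np.round(r[1],3),round(r[2],1),cv2.boundingRect(k))
for p in ("pics/top0.png","pics/top2.png","pics/top3.png"): f("top",p,(445,190,526,320),.045)
for p in ("pics/scene0.png","pics/scene2.png","pics/scene3.png"): f("scene",p,(60,270,215,420),.02)
```

```text
pics/top0.png [ 0.4953 -0.4167] [0.141 0.19 ] 86.2 (458, 215, 58, 80)
pics/top2.png [ 0.4352 -0.3829] [0.083 0.065] 89.8 (458, 266, 34, 28)
pics/top2.png [ 0.5821 -0.3716] [0.025 0.059] 28.9 (460, 215, 21, 14)
pics/top3.png [ 0.461  -0.4134] [0.172 0.19 ] 86.4 (451, 229, 71, 81)
pics/scene0.png [ 0.4916 -0.4232] [0.131 0.21 ] 86.7 (88, 287, 95, 107)
pics/scene0.png [ 0.5246 -0.272 ] [0.049 0.038] 70.7 (194, 302, 21, 20)
pics/scene2.png [ 0.4916 -0.4232] [0.131 0.21 ] 86.7 (88, 287, 95, 107)
pics/scene2.png [ 0.4818 -0.2542] [0.063 0.129] 74.6 (184, 270, 31, 53)
pics/scene3.png [ 0.434  -0.4026] [0.132 0.257] 86.9 (89, 270, 93, 105)
pics/scene3.png [ 0.482  -0.2543] [0.062 0.129] 74.6 (184, 270, 31, 53)
```

The tray was knocked: it now sits at about (0.459, -0.406), 35 mm nearer the robot. I'll place the first pack in it there.

```bash
python3 -m creep '[[0,[0.86,-0.71,0],0],[0,[0,-0.7,0],0],[0,[0,0,-1],0],[0,[0,0,-1],0],[0,[0,0,-1],0]]' | head -2
python3 -m creep '[[0,[0,0,-1],0],[0,[0,0,-1],0],[0,[0,0,-0.8],0],[0,[0,0,-0.5],0],[0,[0,0,-0.2],0]]' | head -4
python3 -m creep '[[0,[0,0,-0.15],0],[0,[0,0,-0.1],0],[0,[0,0,0],0]]'
```

```text
time: 38.0
eef_pos: [0.5062, -0.4331, 0.1467]
time: 38.5
eef_pos: [0.5052, -0.4327, 0.0409]
tcp_rot: [-0.001, 0.026, 1.0, 0.001]
ft_force: [-0.8, 0.6, -2.7]
time: 38.8
eef_pos: [0.5064, -0.4347, 0.0356]
tcp_rot: [0.0, 0.027, 1.0, -0.0]
ft_force: [-0.6, 0.5, -1.4]
opening: 0.0097
grip_force: 78.7
```

```bash
python3 -m creep '[[0,[0,0,-0.08],0],[0,[0,0,0],0]]' | sed -n 2,4p
python3 -m creep '[[0,[0,0,-0.05],0],[0,[0,0,0],0]]' | sed -n 2,4p
```

```text
eef_pos: [0.5061, -0.4345, 0.0329]
tcp_rot: [0.0, 0.027, 1.0, -0.0]
ft_force: [-1.0, 0.6, -2.3]
eef_pos: [0.5062, -0.4347, 0.0328]
tcp_rot: [0.001, 0.027, 1.0, -0.0]
ft_force: [-1.8, 2.6, 7.9]
```

```bash
python3 -m creep '[[0,[0,0,0.05],0],[0.4,[0,0,0],0],[0.4,[0,0,0],0],[0.4,[0,0,0],0],[0.4,[0,0,0.5],0]]' | tail -3
python3 -m creep '[[0.4,[0,0,1],0],[0.4,[0,0,1],0],[0.4,[0,0,1],0],[0.4,[0,0.5,1],0],[0.4,[0,1,1],0]]' | head -2
python3 -m creep '[[0.5,[0,1,0],0],[0.5,[0,1,0],0],[0.5,[-0.3,1,0],0],[0.5,[-0.3,1,0],0],[0.5,[-0.3,1,0],0]]' | head -2
python3 -m creep '[[0.5,[0,1,0],0.4],[0.5,[0,1,0],0.4],[0.5,[0,1,0],0],[0.5,[0,1,0],0],[0.5,[0,1,0],0]]' | head -2
python3 -m creep '[[0.5,[0,1,0],0],[0.5,[0,1,0],0],[0.5,[0,1,0],0],[0.5,[0,1,0],0],[0.5,[0,1,0],0]]' | head -2
python3 -m creep '[[0.5,[0,1,0],0],[0.5,[0,0.2,0],0],[0.5,[0,0,0],0]]' | head -2
cat >> pk.py <<'E'
def unit(n):
    h=hsv(n); b=(240,110,420,300)
    blob(n,cv2.inRange(h,(105,120,40),(130,255,255)),.040,"blue",b); blob(n,cv2.inRange(h,(60,90,60),(90,255,255)),.070,"green",b)
E
python3 - <<'E'
from pk import *
st(); snap("w15"); unit("w15")
E
```

```text
ft_force: [-0.3, 0.2, 0.2]
opening: 0.0345
grip_force: 0.0
time: 40.2
eef_pos: [0.5059, -0.3905, 0.1998]
time: 40.7
eef_pos: [0.4787, -0.2382, 0.1987]
time: 41.2
eef_pos: [0.479, -0.0882, 0.1988]
time: 41.7
eef_pos: [0.4791, 0.0619, 0.1989]
time: 42.0
eef_pos: [0.479, 0.0974, 0.1983]
t42.00 tcp [0.479  0.0974 0.1983] yaxis deg 91.1 F [ 0.4 -0.3 -0.1] open 0.0427 grip 0.0
blue [0.4573 0.0961] [0.019 0.021] long 91.1 px (310, 179, 24, 22)
green [0.4316 0.0945] [0.016 0.031] long 91.1 px (301, 154, 39, 21)
green [0.5195 0.0964] [0.017 0.033] long 91.0 px (302, 256, 38, 19)
```

```bash
python3 -m creep '[[0.5,[-0.11,-0.06,-0.3],0],[0.5,[0,0,-1],0],[0.5,[0,0,-1],0],[0.5,[0,0,-1],0],[0.5,[0,0,-1],0]]' 60 | head -2
python3 -m creep '[[0.5,[0,0,-0.7],0],[0.5,[0,0,-0.3],0],[0.3,[0,0,0],0],[0.2,[0,0,0],0],[0.1,[0,0,0],0]]' 60 | head -2
python3 -m creep '[[0,[0,0,0],0],[0,[0,0,0],0],[0,[0,0,0],0]]' 60
```

```text
time: 42.55
eef_pos: [0.475, 0.0934, 0.0671]
time: 43.05
eef_pos: [0.4766, 0.0949, 0.0397]
time: 43.35
eef_pos: [0.4766, 0.0953, 0.0395]
tcp_rot: [0.001, -0.008, 1.0, 0.0]
ft_force: [-0.3, 0.9, 6.0]
opening: 0.0109
grip_force: 59.5
```

```bash
python3 -m creep '[[0,[0,0,0.3],0],[0,[0,0,1],0],[0,[0,0,1],0],[0,[0,0,1],0],[0,[0,0,1],0]]' 80 | tail -3
python3 -m creep '[[0,[0,0,1],0],[0,[0,0,1],0],[0,[0,-0.5,0.4],-0.4],[0,[0,-1,0],-0.4],[0,[0,-1,0],0]]' | head -2
python3 -m creep '[[0,[0,-1,0],0],[0,[0,-1,0],0],[0,[0,-1,0],0],[0,[0,-1,0],0],[0,[0,-1,0],0]]' | head -2
python3 -m creep '[[0,[0,-1,0],0],[0,[0,-1,0],0],[0,[0,-1,0],0],[0,[0,-1,0],0],[0,[0,-1,0],0]]' | head -2
python3 -m creep '[[0,[0,-1,0],0],[0,[0,-1,0],0],[0,[0,-1,0],0],[0,[0,-0.8,0],0],[0,[0,0,0],0]]' | sed -n '2p;4,6p'
python3 - <<'E'
from pk import *
st(); snap("w16"); tray("w16"); h=hsv("w16"); blob("w16",cv2.inRange(h,(105,120,40),(130,255,255)),.033,"blue",amin=60)
E
```

```text
ft_force: [0.4, 0.7, -2.0]
opening: 0.0097
grip_force: 78.9
time: 44.35
eef_pos: [0.4755, 0.0193, 0.2403]
time: 44.85
eef_pos: [0.4749, -0.1313, 0.2396]
time: 45.35
eef_pos: [0.4749, -0.2812, 0.2396]
eef_pos: [0.4748, -0.3968, 0.2389]
ft_force: [0.9, 0.7, -1.2]
opening: 0.0098
grip_force: 78.9
t45.85 tcp [ 0.4748 -0.3968  0.2389] yaxis deg 86.8 F [ 0.9  0.7 -1.2] open 0.0098 grip 78.9
grey [ 0.6743 -0.3964] [0.853 0.367] long 86.7 px (0, 220, 640, 260)
grey [ 0.459  -0.4059] [0.128 0.187] long 176.7 px (246, 92, 134, 185)
blue [ 0.5213 -0.4095] [0.074 0.091] long 177.9 px (279, 205, 69, 79)
blue [ 0.2918 -0.4091] [0.051 0.015] long 86.7 px (270, 0, 57, 19)
```

```bash
python3 -m creep '[[0,[-1,-0.6,0],0],[0,[-1,-0.58,0],0],[0,[-0.18,0,-1],0],[0,[0,0,-1],0],[0,[0,0,-1],0]]' | head -2
python3 -m creep '[[0,[0,0,-1],0],[0,[0,0,-1],0],[0,[0,0,-0.8],0],[0,[0,0,-0.6],0],[0,[0,0,-0.3],0]]' | head -4
python3 -m creep '[[0,[0,0,-0.1],0],[0,[0,0,-0.05],0],[0,[0,0,0],0]]'
```

```text
time: 46.4
eef_pos: [0.4098, -0.4286, 0.1491]
time: 46.9
eef_pos: [0.4093, -0.4273, 0.0368]
tcp_rot: [-0.001, 0.026, 1.0, 0.001]
ft_force: [0.3, 0.5, -1.9]
time: 47.2
eef_pos: [0.4108, -0.4299, 0.0349]
tcp_rot: [0.001, 0.027, 1.0, -0.0]
ft_force: [0.0, -0.5, -2.7]
opening: 0.0096
grip_force: 78.9
```

```bash
python3 -m creep '[[0,[0,0,-0.06],0],[0,[0,0,0],0]]' | sed -n 2,4p
python3 -m creep '[[0,[0,0,-0.05],0],[0,[0,0,0],0]]' | sed -n 2,4p
```

```text
eef_pos: [0.4106, -0.43, 0.0328]
tcp_rot: [0.001, 0.027, 1.0, -0.0]
ft_force: [0.0, -1.1, -1.3]
eef_pos: [0.4108, -0.4301, 0.0327]
tcp_rot: [0.001, 0.027, 1.0, -0.001]
ft_force: [-2.5, 2.1, 10.1]
```

```bash
python3 -m creep '[[0,[0,0,0.05],0],[0.4,[0,0,0],0],[0.4,[0,0,0],0],[0.4,[0,0,0],0],[0.4,[0,0,0.5],0]]' | tail -3
python3 -m creep '[[0.4,[0,0,1],0],[0.4,[0,0,1],0],[0.4,[0,0,1],0],[0.4,[0.2,0.5,1],0],[0.4,[0.5,1,1],0]]' | head -2
python3 -m creep '[[0.5,[0.5,1,0],0],[0.5,[0.5,1,0],0],[0.5,[0,1,0],0],[0.5,[0,1,0],0],[0.5,[0,1,0],0]]' | head -2
python3 -m creep '[[0.5,[0,1,0],0.5],[0.5,[0,1,0],0.5],[0.5,[0,1,0],0.5],[0.5,[0,1,0],0.5],[0.5,[0,1,0],0.5]]' | head -2
python3 -m creep '[[0.5,[0,1,0],0.5],[0.5,[0,1,0],0.3],[0.5,[0,1,0],0],[0.5,[0,1,0],0],[0.5,[0,1,0],0]]' | head -2
python3 -m creep '[[0.5,[0,1,0],0],[0.5,[0,1,0],0],[0.5,[0,1,0],0],[0.5,[0,1,0],0],[0.5,[0,1,0],0]]' | head -2
python3 -m creep '[[0.5,[0,1,0],0],[0.5,[0,0,0],0]]' | head -2
python3 - <<'E'
from pk import *
st(); snap("w17"); unit("w17")
E
```

```text
ft_force: [0.8, 0.7, -0.1]
opening: 0.0343
grip_force: 0.0
time: 48.6
eef_pos: [0.4306, -0.3856, 0.1983]
time: 49.1
eef_pos: [0.4612, -0.2333, 0.1971]
time: 49.6
eef_pos: [0.4611, -0.0834, 0.1972]
time: 50.1
eef_pos: [0.4611, 0.0667, 0.1972]
time: 50.6
eef_pos: [0.4611, 0.2167, 0.1972]
time: 50.8
eef_pos: [0.4612, 0.2485, 0.197]
t50.80 tcp [0.4612 0.2485 0.197 ] yaxis deg 103.6 F [ 1.1 -0.2  0. ] open 0.0422 grip 0.0
blue [0.4606 0.2538] [0.042 0.02 ] long 41.4 px (309, 197, 25, 41)
blue [0.4733 0.2392] [0.025 0.005] long 13.2 px (307, 210, 6, 27)
green [0.515  0.2586] [0.016 0.032] long 103.6 px (301, 272, 37, 18)
green [0.4289 0.241 ] [0.015 0.025] long 103.6 px (307, 173, 32, 19)
```

```bash
python3 -m creep '[[0.5,[0.37,0,-0.25],0],[0.5,[0,0,-1],0],[0.5,[0,0,-1],0],[0.5,[0,0,-1],0],[0.5,[0,0,-1],0]]' 60 | head -2
python3 -m creep '[[0.5,[0,0,-0.7],0],[0.5,[0,0,-0.3],0],[0.3,[0,0,0],0],[0.2,[0,0,0],0],[0.1,[0,0,0],0]]' 60 | head -2
python3 -m creep '[[0,[0,0,0],0],[0,[0,0,0],0],[0,[0,0,0],0]]' 60
```

```text
time: 51.35
eef_pos: [0.473, 0.2439, 0.0682]
time: 51.85
eef_pos: [0.4734, 0.2458, 0.041]
time: 52.15
eef_pos: [0.4732, 0.2461, 0.0408]
tcp_rot: [0.001, -0.117, 0.993, 0.0]
ft_force: [-0.4, 0.0, 6.8]
opening: 0.0102
grip_force: 59.6
```

```bash
python3 -m creep '[[0,[0,0,0.3],0],[0,[0,0,1],0],[0,[0,0,1],0],[0,[0,0,1],0],[0,[0,0,1],0]]' 80 | tail -3
python3 -m creep '[[0,[0,0,1],0],[0,[0,0,1],0],[0,[0,-0.5,0.3],-0.4],[0,[0,-1,0],-0.4],[0,[0,-1,0],-0.4]]' | head -2
python3 -m creep '[[0,[0,-1,0],-0.4],[0,[0,-1,0],-0.4],[0,[0,-1,0],-0.4],[0,[0,-1,0],-0.4],[0,[0,-1,0],-0.5]]' | head -2
python3 -m creep '[[0,[0,-1,0],0],[0,[0,-1,0],0],[0,[0,-1,0],0],[0,[0,-1,0],0],[0,[0,-1,0],0]]' | head -2
python3 -m creep '[[0,[0,-1,0],0],[0,[0,-1,0],0],[0,[0,-1,0],0],[0,[0,-1,0],0],[0,[0,-1,0],0]]' | head -2
python3 -m creep '[[0,[0,-1,0],0],[0,[0,-1,0],0],[0,[0,-1,0],0],[0,[0,-0.5,0],0],[0,[0,0,0],0]]' | sed -n '2p;4,6p'
python3 - <<'E'
from pk import *
st(); snap("w18"); tray("w18"); h=hsv("w18"); blob("w18",cv2.inRange(h,(105,120,40),(130,255,255)),.033,"blue",amin=60)
E
```

```text
ft_force: [0.2, 0.0, -2.8]
opening: 0.0092
grip_force: 78.7
time: 53.15
eef_pos: [0.4717, 0.169, 0.2372]
time: 53.65
eef_pos: [0.4709, 0.0185, 0.2367]
time: 54.15
eef_pos: [0.4707, -0.1312, 0.2367]
time: 54.65
eef_pos: [0.4706, -0.2809, 0.2366]
eef_pos: [0.471, -0.3861, 0.2364]
ft_force: [-0.4, 1.0, -2.1]
opening: 0.009
grip_force: 78.8
t55.15 tcp [ 0.471  -0.3861  0.2364] yaxis deg 86.8 F [-0.4  1.  -2.1] open 0.0090 grip 78.8
grey [ 0.671  -0.3902] [0.858 0.359] long 86.6 px (0, 225, 640, 255)
grey [ 0.4591 -0.4057] [0.128 0.188] long 176.7 px (234, 97, 135, 185)
blue [ 0.5225 -0.3855] [0.052 0.079] long 176.7 px (302, 215, 48, 69)
blue [ 0.2899 -0.4108] [0.053 0.019] long 86.6 px (255, 0, 59, 24)
blue [ 0.4964 -0.4328] [0.025 0.045] long 177.6 px (268, 209, 25, 41)
blue [ 0.399  -0.4194] [0.043 0.018] long 20.5 px (268, 116, 23, 43)
```

```bash
python3 -m creep '[[0,[-0.34,0.34,0],0],[0,[0,0,0],0],[0,[0,0,-1],0],[0,[0,0,-1],0],[0,[0,0,-1],0]]' | head -2
python3 -m creep '[[0,[0,0,-1],0],[0,[0,0,-1],0],[0,[0,0,-0.8],0],[0,[0,0,-0.5],0],[0,[0,0,-0.3],0]]' | head -4
python3 -m creep '[[0,[0,0,-0.1],0],[0,[0,0,-0.05],0],[0,[0,0,0],0]]'
```

```text
time: 55.7
eef_pos: [0.4625, -0.3735, 0.1472]
time: 56.2
eef_pos: [0.4616, -0.3728, 0.0382]
tcp_rot: [-0.001, 0.026, 1.0, 0.001]
ft_force: [0.1, -0.5, -2.9]
time: 56.5
eef_pos: [0.4627, -0.3746, 0.036]
tcp_rot: [0.001, 0.027, 1.0, -0.0]
ft_force: [0.0, 0.7, -2.3]
opening: 0.009
grip_force: 78.7
```

```bash
python3 -m creep '[[0,[0,0,-0.06],0],[0,[0,0,0],0]]' | sed -n 2,4p
python3 -m creep '[[0,[0,0,-0.05],0],[0,[0,0,0],0]]' | sed -n 2,4p
```

```text
eef_pos: [0.4627, -0.3748, 0.0341]
tcp_rot: [0.001, 0.027, 1.0, -0.0]
ft_force: [-0.0, -0.2, -0.6]
eef_pos: [0.463, -0.3749, 0.0339]
tcp_rot: [0.001, 0.027, 1.0, -0.001]
ft_force: [-2.1, 2.6, 10.4]
```

Release, rise, back away clear of the cameras, and take the final look.

```bash
python3 -m creep '[[0,[0,0,0.05],0],[0.4,[0,0,0],0],[0.4,[0,0,0],0],[0.4,[0,0,0],0],[0.4,[0,0,0.5],0]]' | tail -3
python3 -m creep '[[0.4,[0,0,1],0],[0.4,[0,0,1],0],[0.4,[0,0,1],0],[0.4,[0,0.5,1],0],[0.4,[0,1,1],0]]' | head -2
python3 -m creep '[[0.4,[0,1,0],0],[0.4,[0,1,0],0],[0.4,[0,1,0],0],[0.4,[0,1,0],0],[0.4,[0,1,0],0]]' | head -2
python3 -m creep '[[0.4,[0,1,0],0],[0.4,[0,1,0],0],[0.4,[0,1,0],0],[0.4,[0,1,0],0],[0.4,[0,1,0],0]]' | head -2
python3 - <<'E'
from h import *
st(); s=grab_frame("scene"); t=grab_frame("top"); cv2.imwrite("pics/fs.png",s); cv2.imwrite("pics/ft.png",t)
a=cv2.resize(s[180:420,60:460],(800,480),interpolation=cv2.INTER_CUBIC)
cv2.imwrite("pics/final.png",a)
E
```

```text
ft_force: [0.1, 0.1, 0.6]
opening: 0.034
grip_force: 0.0
time: 57.9
eef_pos: [0.4621, -0.3303, 0.1994]
time: 58.4
eef_pos: [0.462, -0.1782, 0.1984]
time: 58.9
eef_pos: [0.4619, -0.0282, 0.1984]
t58.90 tcp [ 0.4619 -0.0282  0.1984] yaxis deg 86.9 F [ 0.1  0.4 -0.5] open 0.0343 grip 0.0
```

View pics/final.png

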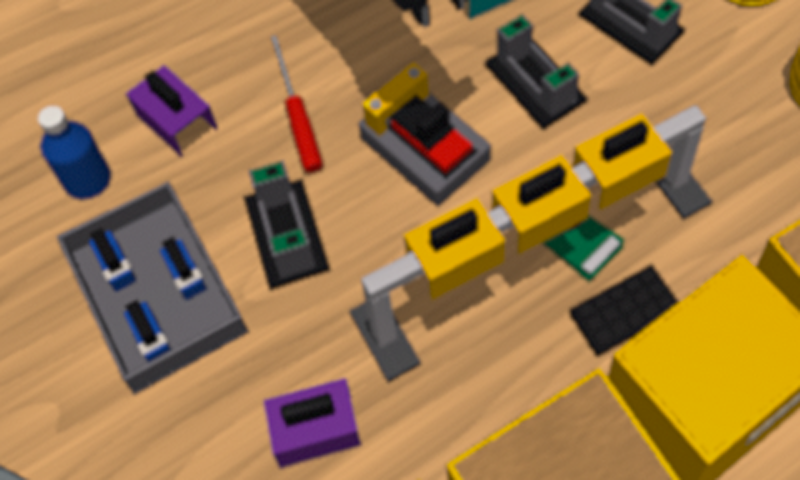

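The final view shows three packs upright in the tray, at about (110,258), (182,265) and (145,328). The three covers are level on the bar, the isolator is locked, the units are empty, and the bystanders are in place.

```bash
python3 -c "
from plant import close_job
print(close_job())"
```

```text
the job is handed in; nothing more can be done
None
```

The job is done and handed in at about 59 s of the 210 s: isolator locked, all three covers level on the rail, and three packs upright in the tray, which was knocked about 35 mm aside mid-run; two grips closed on nothing and were redone.

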